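Slide a chitted seed potato into the camera tunnel

TASK

A sprouted seed potato waits on its sample tray on the loading track of the camera tunnel. With one fingertip press the cover's finger flange down and keep the spring-closed cover up, while the other fingertip pushes the tray by its upright end plate along the track, under the cover, until it is fully home against the stop, without the cover touching the tray or the potato; then take the hand away and let the cover close. Only press and push: do not lift the tray, and leave the other things on the bench where they are.

Things in the scene. Friction and masses are not known exactly. Their poses are not given: they have to be found in the camera images.
- tunnel: the grey bench-top camera tunnel; it never moves. Origin on the bench under the middle of the cover's front edge; x along the loading track into the tunnel, y left, z up. The track is a level steel deck, top 45 mm above the bench, 76 wide, x = -194 to 102 mm, with rails 7 high, inner faces at y = +-29.5. The camera head (130 wide, 112 high) stands at x = 104 to 214
- cover (a joint): black arched light cover, 80 mm wide, 61 high above the deck, x = 0 to 98 mm of the tunnel, turning with its finger flange on a rod along the track's left side (y = 42, z = 59 mm). 0 = shut (front end plate hangs to 10 mm above the deck), 1.1 rad = fully up at its limit; the right side rises. A damped spring shuts it. From 0.9 rad the tray and potato pass freely
- flange (a point): middle of the finger flange, a flat steel plate with black pad, one piece with the cover, left of the track from x = -188 to -46 mm of the tunnel; it stands out 40 mm from the rod (this point 27 mm). Shut, it leans up to the left at 50 degrees, outer edge at y = 68, z = 90 mm. Fully pressed it is 13 degrees below level, its top at y = 67 is 54 mm above the bench. About 6 N holds it down
- tray_end (a point): middle of the outer face of the tray's upright end plate (36 mm wide, 26 high, 4 thick, on the deck), the face to push, 13 mm above the deck. At home it is at x = -47 mm of the tunnel, outside the cover
- tray_front (a point): middle of the lower front edge of the tray, on the deck, 125 mm ahead of the end plate's outer face. The tray (about 160 g) is one loose white piece with its potato: a cup 70 mm long, 56 wide, 12 high, sprout tips 46 above the deck, and a flat stem 55 long, 24 wide, 5 high from the cup to the end plate. It slides between the rails with 1.5 mm play each side
- stop_face (a point): the middle of the foot of the rubber stop inside the tunnel, on the deck, 78 mm behind the cover's front edge; the tray is fully home when its front edge meets it
- half_potato: bystander: a halved seed potato, 53 mm across, 29 high, cut face down, on the bench
- brush: bystander: a tuber brush 150 mm long lying on the bench
- spray: bystander: a white bottle 48 mm across, 120 high, on the bench
- dish: bystander: a steel dish 80 mm across, 35 high, on the bench
Not all that is in view belongs to the job. Leave any blue or green look-alike of the part that bears tray_end alone.

How it is judged:
On the way, in this order (a step that is already met when the one before it is completed fails the run):
1. a finger holds the cover up while the tray is still outside (value of joint cover above 0.75 rad and contact force between the fingers and cover above 0.3 N and x of tray_front in the frame of tunnel below 0.002 m), for 0.1 s.
2. with the cover still held up, the other finger pushes the tray under it (value of joint cover above 0.75 rad and contact force between the fingers and cover above 0.3 N and contact force between the fingers and tray above 0.05 N and x of tray_front in the frame of tunnel between 0.015 and 0.072 m), for 0.1 s.
At the end, for the whole second after the job is handed in: the tray lies flat on the deck with its front edge within 4.5 mm of the stop, at rest, and the cover is shut (within 0.05 rad) (x of tray_front in the frame of tunnel above 0.0735 m and z of tray_front in the frame of tunnel below 0.049 m and angle between tray_front's own z axis and vertical below 0.06 rad and value of joint cover below 0.05 rad and linear speed of tray below 0.01 m/s); the robot touches nothing.
It fails at once if the cover touches the tray or the potato (contact force between cover and tray above 0.5 N).
It fails at once if the tray is lifted or tipped (z of tray_front in the frame of tunnel above 0.053 m or z of tray_end in the frame of tunnel above 0.067 m or angle between tray_end's own z axis and vertical above 0.15 rad).
It fails at once if a bystander is moved (distance of any of half_potato, brush, spray, dish from where it was at the start of the episode above 0.02 m).
It also fails if it takes over 46 s, if anything falls off the work surface, if the arm or the gripper's body presses on something with over 40 N, if the wrist force passes 120 N, or if a joint passes its speed limit or range.

ROBOT

A 6-joint arm with a two-finger parallel gripper is mounted at the origin on the work surface. World frame = base frame: x ahead of the robot, y to its left, z up, the work surface at z = 0. Lengths are in m, angles in rad, forces in N, time in s.
With the tool pointing down it reaches from about 0.325 to 0.9 m from the base axis. Payload 6.1 kg.
Tool frame: the origin (TCP) lies on the centre line of the jaws, within the pads' length; the fingertips stand 17 mm ahead of it and the grasp point (between the pads) lies 2 mm behind it; z points along the fingers, y is the direction in which the jaws open and shut (so a half turn about z gives the same grasp; the last joint's range is limited). The gripper opens to 87 mm and grips with 3 to 60 N. Pads are 19 mm wide; open, the fingers measure 117 mm over their backs; the gripper's body (75 mm by 190 mm) begins 51 mm behind the grasp point.
Start: joints at [0.989, 0.22, 1.526, -0, 1.395, -0.126], TCP at [0.275, 0.561, 0.24] pointing down, gripper open.
Joint ranges: [-2.98, 2.98], [-0.91, 2.08], [0.09, 2.57], [-1.24, 4.39], [0.2, 2.65], [-2.68, 2.68]. Speed limits (rad/s): [2.57, 2.57, 3.01, 3.14, 3.14, 3.14].

INTERFACE

Orientations are given as a unit quaternion [x, y, z, w].
In Python, from plant import r, viewer gives the robot as it stands.
- The arm moves only by the tool drive_tool, never from a script. Its argument "series" is a list of rows, each an object with "travel": the shift along the world's x, y, z in mm, a list of three; "rotation": the turn, a rotation vector about the world's x, y, z in rad, a list of three. A call has 1 to 8 rows; each row is the pose to reach, as a shift and turn from the pose commanded when the call began; what a row does not reach only later rows make up. A row lasts 1/10 s, in which the tool goes at most 50 mm and 8.59 degrees, less where a joint would pass 70% of its speed; a pose out of reach is approached as far as the arm can. A call with a gripper value outside its range is refused whole. "hand" is the finger opening in mm, from 0 to 87, set as the call begins (left out, the last holds). The fingers move at their own pace and stop on an object; "squeeze" is the grip in N (left out, the last holds). Time passes only in rows, so rows that repeat a pose let the fingers close. It gives the time, the measured TCP pose, the force and the opening at its end, in the units of the state.
- r.sense(): the state, without advancing time (a new reading comes with each control period).
- viewer.snapshot(name): name is "side" or "top"; returns a dict with "color" (420x560x3 uint8, red, green, blue), "range_z" (420x560 float32, m along the optical axis (not along the pixel's ray), 0 where there is no reading), "vertical_fov" (degrees; the focal length in pixels is half the picture's height over the tangent of half this angle, whatever the lens; pixels are square), "cx", "cy" (the principal point, pixels), "eye" and "rotation" of the camera in the world. Camera axes: x right, y up, looking along -z (the intrinsics and any distortion apply to the point x, -y, -z); pixel columns grow to the right and rows downward; lengths in m; the calibration is good to about 2 mm. A picture is of the moment at which its call begins.
- r.close_job(): hands the job in, once; it reports no verdict.
The state is a dict: "t": time; "qpos": joint angles; "joint_velocities": joint speeds; "joint_efforts": joint torques, N m; "position": TCP position; "tcp_rot": TCP orientation; "force": force on the tool from outside, world axes, zero at the start; "wrist_torque": the same for the moment, N m; "gripper_width": finger opening in m.
Only numpy, scipy, OpenCV 4.12 (cv2) and the standard library are available. Lean on these libraries where they do the work, as an engineer would, in place of code of your own. Each camera call takes 0.05 s, during which the arm holds its last target. There are 200 camera calls.

## Working session

There is one attempt and no reset: what is moved stays moved. The work goes in short steps, Python scripts to look and compute and a tool call to move; the robot and the scene stay as the last step left them, time stands still between calls to the robot, and variables do not carry over. Pictures are saved under pics/ and viewed, about 8 in all and at most 12, crops included, and the job is handed in when it is done.

Besides the shell and the picture viewer there is one more tool, called as name(argument=value, ...) on one line, values as JSON. drive_tool: Moves the arm, as the interface text tells. Its arguments: {"type":"object","properties":{"series":{"type":"array"},"hand":{"type":"number"},"squeeze":{"type":"number"}},"required":["series"]}

```bash
ls; mkdir -p pics; cat > h.py <<'E'
import numpy as np, cv2
from plant import r, viewer
def snap(n):
    s=viewer.snapshot(n); np.savez(f'{n}.npz',**s); return s
def load(n): return dict(np.load(f'{n}.npz',allow_pickle=True))
def cloud(s):
    H,W=s['range_z'].shape; f=H/2/np.tan(np.radians(float(s['vertical_fov']))/2)
    v,u=np.mgrid[:H,:W]; d=s['range_z']
    p=np.stack([(u-s['cx'])/f*d,-(v-s['cy'])/f*d,-d],-1)
    return p@np.array(s['rotation']).T+np.array(s['eye'])
E
python3 - <<'E'
from h import *
for n in('side','top'):
    s=snap(n); cv2.imwrite(f'pics/{n}0.png',s['color'][...,::-1])
    print(n,{k:v for k,v in s.items() if k not in('color','range_z')})
print(r.sense())
E
```

```text
pics
side {'vertical_fov': 48.570948876250924, 'cx': 287.40918533633237, 'cy': 204.20483471701502, 'eye': array([ 0.3445094 , -0.74682312,  0.88745197]), 'rotation': array([ 0.39075646, -0.04440592, -0.12420869,  0.9109938 ])}
top {'vertical_fov': 57.35678662977745, 'cx': 277.4518633297668, 'cy': 207.14527610838098, 'eye': array([0.36570392, 0.06415528, 1.00327837]), 'rotation': array([-0.06431451,  0.0626408 ,  0.7101859 , -0.69826626])}
{'t': 0.1, 'qpos': array([ 9.88877882e-01,  2.21155593e-01,  1.52750777e+00, -2.29760102e-05,
        1.39468944e+00, -1.26086361e-01]), 'joint_velocities': array([ 2.41901468e-05, -3.38240153e-03, -2.37935025e-03,  1.42913778e-03,
        1.39922373e-04, -1.20988204e-03]), 'joint_efforts': array([ 6.50601032e-04, -4.95939445e+01, -3.88519907e+01,  7.03569758e-02,
        5.16231707e-02, -3.31621186e-05]), 'position': array([0.27483846, 0.56073483, 0.2385356 ]), 'tcp_rot': array([ 2.25945892e-01,  9.74139456e-01, -8.29422163e-04, -2.94474151e-04]), 'force': array([-0.30957538, -0.26464639, -0.66278921]), 'wrist_torque': array([0.02010969, 0.01150503, 0.00185767]), 'gripper_width': 0.0867679531460361}
```

View pics/top0.png

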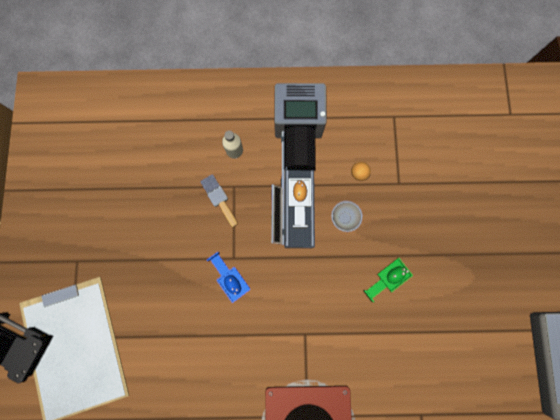

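View pics/side0.png

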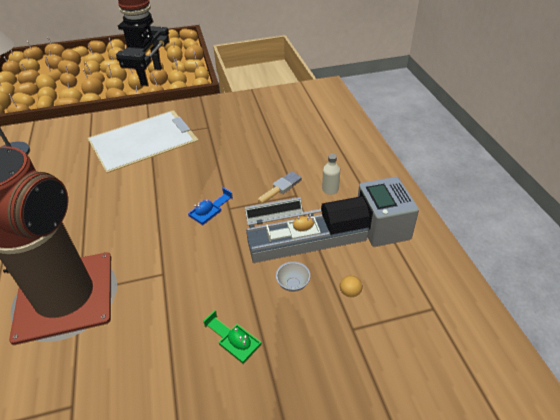

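The top view shows the tunnel axis close to world +x. The track runs about (298,247) to (300,130), the flange is on the left at column ~277, and the tray end plate is near (300,226). The half potato, dish, brush and spray are around it.

```bash
cat >> h.py <<'E'
from scipy.spatial.transform import Rotation as R
def cloud(s):
    H,W=s['range_z'].shape; f=H/2/np.tan(np.radians(float(s['vertical_fov']))/2)
    v,u=np.mgrid[:H,:W]; d=s['range_z']
    p=np.stack([(u-s['cx'])/f*d,-(v-s['cy'])/f*d,-d],-1)
    P=R.from_quat(s['rotation']).apply(p.reshape(-1,3)).reshape(H,W,3)+s['eye']
    P[d==0]=np.nan; return P
E
python3 - <<'E'
from h import *
np.set_printoptions(precision=4,suppress=True)
for n in('top','side'):
    s=load(n);P=cloud(s);c=s['color'].astype(int);z=P[...,2]
    roi=(P[...,0]>.35)&(P[...,0]<.9)&(abs(P[...,1])<.15)
    print(n,'bench z',np.nanmedian(z[roi&(abs(z)<.02)]))
    # deck/track body points above 35mm, excluding bystanders: component containing deck
    m=(roi&(z>.036)).astype(np.uint8)
    k,l,st,ce=cv2.connectedComponentsWithStats(m)
    i=1+np.argmax(st[1:,4]); q=P[l==i]; print('tunnel comp',st[i],q.min(0),q.max(0))
    head=q[(q[:,2]>.109)&(q[:,2]<.118)]; rc=cv2.minAreaRect((head[:,:2]*1000).astype(np.float32)); print('head top rect',rc,len(head))
    dk=q[(abs(q[:,2]-.047)<.006)]; print('deck rect',cv2.minAreaRect((dk[:,:2]*1000).astype(np.float32)),len(dk), np.median(dk[:,2]))
    w=(c.min(-1)>165)&(l==i)&(z>.04)&(z<.085); p=P[w]
    rc=cv2.minAreaRect((p[:,:2]*1000).astype(np.float32));print('white',rc,len(p))
    cv2.imwrite(f'pics/{n}_c.png',cv2.resize(s['color'][75:260,200:380,::-1] if n=='top' else s['color'][145:280,220:430,::-1],None,fx=3.3 if n=='top' else 3.8,fy=3.3 if n=='top' else 3.8,interpolation=cv2.INTER_CUBIC))
E
```

```text
top bench z 0.0005763869499454399
tunnel comp [ 271   84   56  164 6924] [ 0.4373 -0.0611  0.0361] [0.8431 0.0817 0.1206]
head top rect ((737.2189331054688, 4.783130645751953), (125.51238250732422, 209.1645965576172), 89.07818603515625) 2059
deck rect ((588.1439208984375, 8.285102844238281), (125.7815170288086, 300.9638366699219), 88.82829284667969) 1798 0.04657049935552865
white ((608.6935424804688, 15.421756744384766), (73.7778549194336, 243.16256713867188), 88.92847442626953) 585
side bench z -0.00012013560599061224
tunnel comp [ 245  177  174   78 7370] [ 0.4366 -0.0659  0.036 ] [0.8449 0.0813 0.1189]
head top rect ((737.2415771484375, 5.119525909423828), (127.24057006835938, 212.11520385742188), 87.32119750976562) 1465
deck rect ((640.4281005859375, -0.10219573974609375), (100.25529479980469, 412.50482177734375), 83.18389892578125) 1753 0.04618383282945704
white ((538.6317749023438, 24.4017333984375), (95.91700744628906, 187.71295166015625), 89.15199279785156) 609
```

View pics/top_c.png

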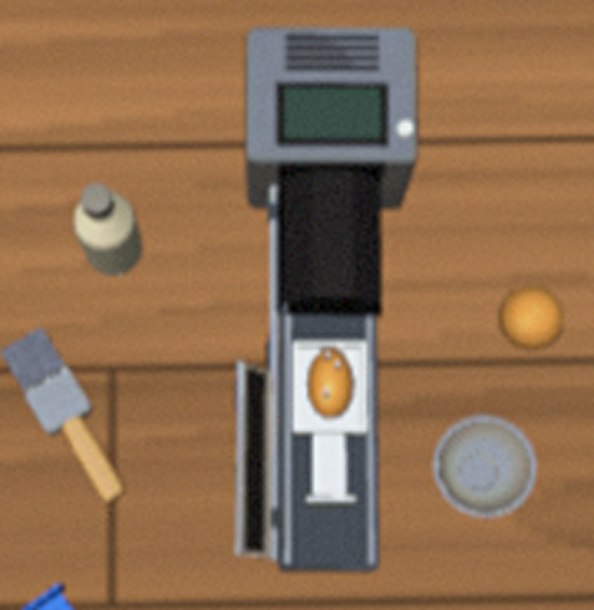

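The crop shows the deck's near end at crop row ~569. The end plate's top edge is at crop (307–355, 500), the cover front at row ~313, the flange's outer edge at column ~238, and the head's top at (247–416, 30–160).

```bash
python3 - <<'E'
from h import *
np.set_printoptions(precision=1,suppress=True)
s=load('top');H=420;f=H/2/np.tan(np.radians(float(s['vertical_fov']))/2)
rot=R.from_quat(s['rotation'])
def ray(x,y,z):
    u=(x+.5)/3.3-.5+200;v=(y+.5)/3.3-.5+75
    d=rot.apply([(u-s['cx'])/f,-(v-s['cy'])/f,-1]);return s['eye']+d*(z-s['eye'][2])/d[2]
pts={'deckL':(282,568,.045,-194,38),'deckR':(378,570,.045,-194,-38),'hBL':(248,30,.112,214,65),'hBR':(416,30,.112,214,-65),'hFL':(246,159,.112,104,65),'hFR':(416,160,.112,104,-65)}
A=np.array([ray(*p[:3])[:2]*1e3 for p in pts.values()]);B=np.array([p[3:] for p in pts.values()],float)
Rr,_=R.align_vectors(np.c_[A-A.mean(0),A[:,:1]*0],np.c_[B-B.mean(0),B[:,:1]*0]);M=Rr.as_matrix()[:2,:2]
yaw=np.arctan2(M[1,0],M[0,0]);o=A.mean(0)-M@B.mean(0)
print('yaw',np.degrees(yaw).round(2),'origin',o);print('resid',A-(B@M.T+o))
T=lambda p:(p[:2]*1e3-o)@M
for n,p in {'endL':(307,501,.071),'endR':(355,501,.071),'frontL':(293,342,.057),'frontR':(367,342,.057),'flangeOutF':(238,362,.090),'flangeOutB':(237,555,.090),'coverFront':(330,313,.100)}.items(): print(n,T(ray(*p)))
# depth check
for n in('top','side'):
    s2=load(n);P=cloud(s2).reshape(-1,3);c=s2['color'].reshape(-1,3).astype(int)
    t=np.c_[(P[:,:2]*1e3-o)@M,P[:,2]*1e3]
    k=(t[:,0]>-190)&(t[:,0]<0)&(abs(t[:,1])<28)
    e=t[k&(t[:,2]>60)&(t[:,2]<78)&(t[:,0]<-100)];print(n,'endplate',e.min(0),e.max(0),len(e)) if len(e) else 0
    w=t[k&(c.min(1)>150)];print('white x',w[:,0].min(),w[:,0].max(),'y',w[:,1].min(),w[:,1].max())
    fl=t[(t[:,0]>-200)&(t[:,0]<-30)&(t[:,1]>45)&(t[:,1]<85)&(t[:,2]>60)];print('flange',fl.min(0),fl.max(0))
    co=t[(t[:,0]>-30)&(t[:,0]<95)&(abs(t[:,1])<25)&(t[:,2]>98)];print('cover top',co.min(0),co.max(0))
E
```

```text
yaw -1.22 origin [630.6   7.6]
resid [[ 1.9 -2.1]
 [ 0.7  1.5]
 [-3.8 -1.7]
 [-3.4  0.8]
 [ 2.5 -1. ]
 [ 2.2  2.5]]
endL [-144.5   17.8]
endR [-144.3  -17.7]
frontL [-19.5  27.8]
frontR [-19.3 -29.1]
flangeOutF [-43.5  69.4]
flangeOutB [-186.4   69. ]
coverFront [-8.5  1.6]
top endplate [-145.2  -17.1   62.2] [-142.8   17.    73.5] 29
white x -143.62223113532667 -14.726554139365936 y -27.73136761907979 26.542446429423542
flange [-186.8   46.3   63.1] [-45.2  70.4  95.3]
cover top [  0.4 -24.7  98. ] [ 95.   25.  112.5]
side endplate [-146.   -19.    60.1] [-142.1   15.4   73.4] 28
white x -182.05347079198776 -15.803090777731391 y -27.67043929517689 27.404992972044248
flange [-187.1   45.    60.9] [-45.2  69.8  93.9]
cover top [ -0.5 -25.   98.1] [ 94.9  24.6 111.2]
```

drive_tool(series=[{"travel": [13,-35,0],"rotation": [0,0,0.04]},{"travel": [27,-72,0],"rotation": [0,0,0.08]},{"travel": [41,-110,0],"rotation": [0,0,0.12]},{"travel": [55,-148,0],"rotation": [0,0,0.16]},{"travel": [69,-186,0],"rotation": [0,0,0.2]},{"travel": [83,-224,0],"rotation": [0,0,0.24]},{"travel": [97,-262,0],"rotation": [0,0,0.28]},{"travel": [110,-297,0],"rotation": [0,0,0.3]}], hand=54)

```text
t: 0.9
position: [0.3852, 0.2624, 0.2392]
tcp_rot: [0.077, 0.997, -0.0, -0.0]
force: [1.7, -0.1, 0.2]
gripper_width: 0.054
```

drive_tool(series=[{"travel": [14,-38,0],"rotation": [0,0,0.03]},{"travel": [28,-76,0],"rotation": [0,0,0.06]},{"travel": [42,-114,0],"rotation": [0,0,0.09]},{"travel": [56,-152,0],"rotation": [0,0,0.11]},{"travel": [70,-190,0],"rotation": [0,0,0.13]},{"travel": [80,-217,0],"rotation": [0,0,0.134]},{"travel": [80,-217,0],"rotation": [0,0,0.134]},{"travel": [80,-217,0],"rotation": [0,0,0.134]}])

```text
t: 1.7
position: [0.4648, 0.0469, 0.2391]
tcp_rot: [0.012, 1.0, 0.0, -0.001]
force: [-0.1, 1.7, -0.7]
gripper_width: 0.0541
```

```bash
cat >> h.py <<'E'
def tun(p):
    a=np.radians(-1.22); M=np.array([[np.cos(a),-np.sin(a)],[np.sin(a),np.cos(a)]])
    p=np.asarray(p)*1e3; return np.c_[(p[...,:2].reshape(-1,2)-[630.6,7.6])@M,p.reshape(-1,3)[:,2]]
def stat():
    s=r.sense(); m=R.from_quat(s['tcp_rot']).as_matrix()
    print('t',s['t'],'tun',tun(s['position']).round(1),'yawY',np.degrees(np.arctan2(m[1,1],m[0,1])).round(2),'zaxis',m[:,2].round(4),'F',s['force'].round(2),'w',round(s['gripper_width']*1e3,1))
E
python3 - <<'E'
from h import *
stat(); s=snap('side'); cv2.imwrite('pics/side1.png',s['color'][...,::-1])
P=tun(cloud(s)); k=(P[:,0]>-330)&(P[:,0]<0)&(abs(P[:,1]-35)<200)&(P[:,2]>130)
for a,b in((215,235),(235,260),(260,290),(290,330)):
    q=P[k&(P[:,2]>a)&(P[:,2]<b)]
    if len(q): print(a,b,len(q),np.percentile(q,[1,99],axis=0).round(0).tolist())
E
```

```text
t 1.7 tun [[-166.6   35.7  239.1]] yawY 88.64 zaxis [-1.1e-03  5.0e-04 -1.0e+00] F [-0.14  1.73 -0.75] w 54.1
215 235 43 [[-179.0, -3.0, 221.0], [-158.0, 3.0, 235.0]]
235 260 57 [[-179.0, -4.0, 235.0], [-157.0, 4.0, 252.0]]
290 330 732 [[-206.0, -60.0, 292.0], [-131.0, 115.0, 330.0]]
```

View pics/side1.png

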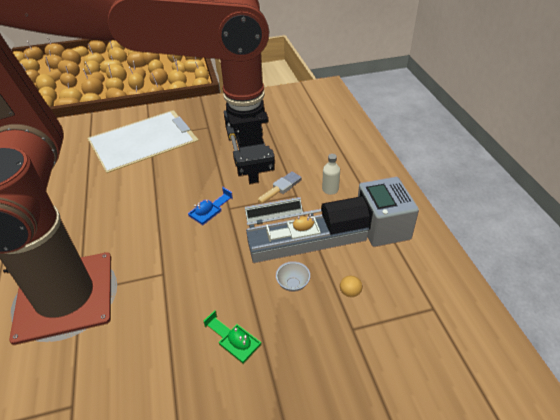

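The gripper body lies across the track, 75 mm along x as wanted. The right finger sits over the track behind the tray, near pixel (253,178). Next I descend and press the flange.

drive_tool(series=[{"travel": [0,0,-30]},{"travel": [0,0,-60]},{"travel": [0,0,-90]},{"travel": [0,0,-115]},{"travel": [0,0,-130]},{"travel": [0,0,-130]}])

```text
schema error: expected keys travel, rotation
```

drive_tool(series=[{"travel": [0,0,-5]},{"travel": [0,0,-10]},{"travel": [0,0,-15]},{"travel": [0,0,-20]},{"travel": [0,0,-25]},{"travel": [0,0,-29]},{"travel": [0,0,-33]},{"travel": [0,0,-33]}])

```text
schema error: expected keys travel, rotation
```

```bash
cat >> h.py <<'E'
def look(name):
    stat(); s=snap('side'); cv2.imwrite(f'pics/{name}.png',cv2.resize(s['color'][120:280,210:430,::-1],None,fx=3.5,fy=3.5,interpolation=cv2.INTER_CUBIC))
    P=tun(cloud(s)); c=s['color'].reshape(-1,3).astype(int)
    q=P[(P[:,0]>2)&(P[:,0]<95)&(abs(P[:,1]-10)<70)&(P[:,2]>64)&(c.max(1)<70)]
    print('cover pts',np.percentile(q,[2,98],axis=0).round(0).tolist())
    a=P[(c.min(1)>150)&(abs(P[:,1])<27)&(P[:,2]>53)&(P[:,2]<62)&(P[:,0]>-190)&(P[:,0]<90)]
    print('tray white x',np.percentile(a[:,0],[1,99]).round(1))
E
python3 - <<'E'
from h import *
look('side2')
E
```

```text
t 1.75 tun [[-166.7   36.4  239.2]] yawY 88.72 zaxis [-1.e-03  5.e-04 -1.e+00] F [ 0.1  -0.3  -0.08] w 54.1
cover pts [[4.0, -41.0, 66.0], [93.0, 18.0, 109.0]]
tray white x [-125.2  -20.8]
```

View pics/side2.png

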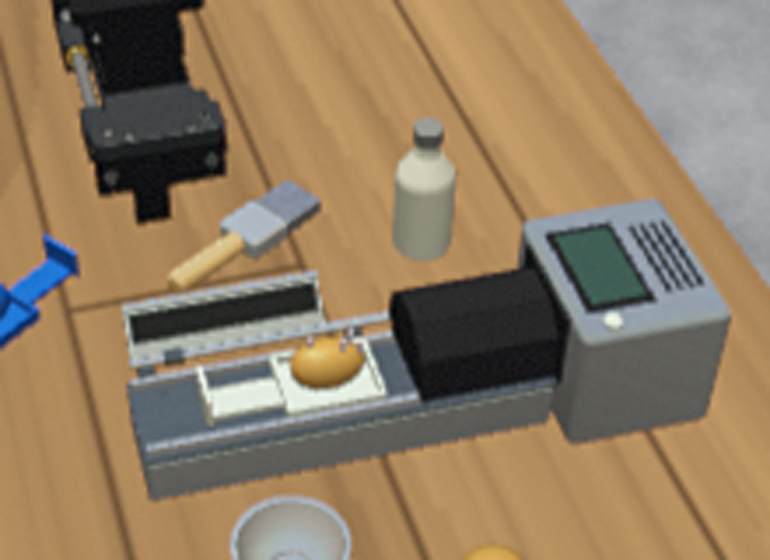

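The schema needs both keys, so the arm did not move. The cover is shut and the tray untouched, with its end plate at crop (205,395). I'll resend the moves with a rotation in each row.

drive_tool(series=[{"travel": [0,0,-30],"rotation": [0,0,0]},{"travel": [0,0,-60],"rotation": [0,0,0]},{"travel": [0,0,-90],"rotation": [0,0,0]},{"travel": [0,0,-115],"rotation": [0,0,0]},{"travel": [0,0,-130],"rotation": [0,0,0]},{"travel": [0,0,-130],"rotation": [0,0,0]}])

```text
t: 2.4
position: [0.4634, 0.0497, 0.1081]
tcp_rot: [0.01, 1.0, 0.001, -0.002]
force: [-3.0, -1.6, 3.4]
gripper_width: 0.054
```

drive_tool(series=[{"travel": [0,0,-5],"rotation": [0,0,0]},{"travel": [0,0,-10],"rotation": [0,0,0]},{"travel": [0,0,-15],"rotation": [0,0,0]},{"travel": [0,0,-20],"rotation": [0,0,0]},{"travel": [0,0,-25],"rotation": [0,0,0]},{"travel": [0,0,-29],"rotation": [0,0,0]},{"travel": [0,0,-33],"rotation": [0,0,0]},{"travel": [0,0,-33],"rotation": [0,0,0]}])

```text
t: 3.2
position: [0.4661, 0.0497, 0.0776]
tcp_rot: [0.01, 1.0, 0.001, 0.001]
force: [1.0, 4.4, 5.4]
gripper_width: 0.0541
```

```bash
python3 - <<'E'
from h import *
look('side3')
E
```

```text
t 3.2 tun [[-165.3   38.6   77.6]] yawY 88.86 zaxis [ 0.003   0.0022 -1.    ] F [0.96 4.42 5.37] w 54.1
cover pts [[4.0, -15.0, 69.0], [93.0, 39.0, 140.0]]
tray white x [-143.3  -20.5]
```

View pics/side3.png

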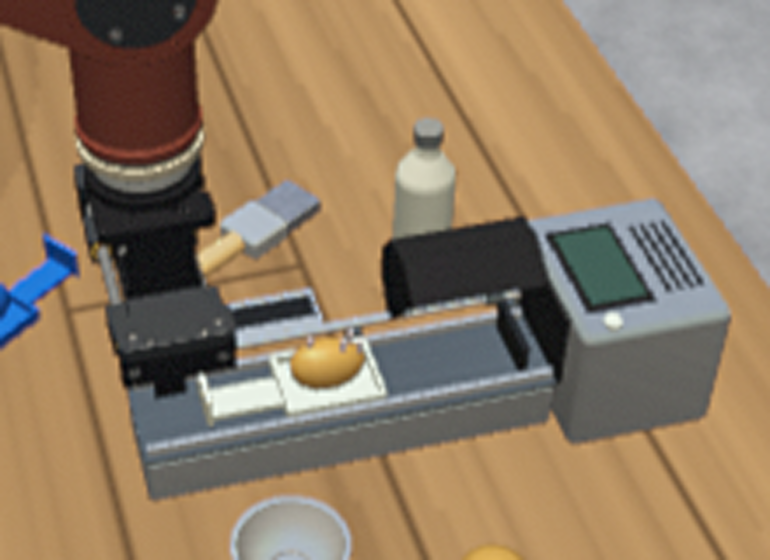

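The cover is up and the stop is visible at crop (512,335). The tray is still in place and the right finger is behind the end plate. I'll press about 4 mm more, then measure the flange angle.

drive_tool(series=[{"travel": [0,0,-2],"rotation": [0,0,0]},{"travel": [0,0,-4],"rotation": [0,0,0]},{"travel": [0,0,-4],"rotation": [0,0,0]}])

```text
t: 3.55
position: [0.4661, 0.0495, 0.0737]
tcp_rot: [0.01, 1.0, 0.001, 0.001]
force: [-0.1, 4.6, 5.6]
gripper_width: 0.0541
```

```bash
cat >> h.py <<'E'
def flange(x0=-115,x1=-50):
    for n in('side','top'):
        s=snap(n);P=tun(cloud(s)); q=P[(P[:,0]>x0)&(P[:,0]<x1)&(P[:,1]>50)&(P[:,1]<76)&(P[:,2]>40)&(P[:,2]<95)]
        if len(q)<20: print(n,'few',len(q));continue
        k=np.polyfit(q[:,1],q[:,2],1); print(n,len(q),'flange slope deg',np.degrees(np.arctan(k[0])).round(1),'z@67',np.polyval(k,67).round(1),'cover est rad',np.radians(50-np.degrees(np.arctan(k[0]))).round(2))
E
python3 - <<'E'
from h import *
stat();flange()
E
```

```text
t 3.55 tun [[-165.3   38.4   73.7]] yawY 88.85 zaxis [ 0.0029  0.002  -1.    ] F [-0.08  4.63  5.55] w 54.1
side 142 flange slope deg -7.6 z@67 57.1 cover est rad 1.01
top few 0
```

The flange is 7.6° below level, so the cover is at about 1.0 rad, and the tip is 11.7 mm above the deck. Now I push along the track.

drive_tool(series=[{"travel": [3,0,0],"rotation": [0,0,0]},{"travel": [6,0,0],"rotation": [0,0,0]},{"travel": [10,0,0],"rotation": [0,0,0]},{"travel": [14,0,0],"rotation": [0,0,0]},{"travel": [18,0,0],"rotation": [0,0,0]},{"travel": [22,0,0],"rotation": [0,0,0]},{"travel": [25,-0.5,0],"rotation": [0,0,0]},{"travel": [28,-0.6,0],"rotation": [0,0,0]}])

```text
t: 4.45
position: [0.4911, 0.0486, 0.0726]
tcp_rot: [0.01, 1.0, 0.0, -0.002]
force: [-7.6, 1.3, 8.0]
gripper_width: 0.0538
```

```bash
python3 - <<'E'
from h import *
look('side4');flange(-90)
E
```

```text
t 4.45 tun [[-140.3   38.    72.6]] yawY 88.89 zaxis [-0.0044  0.001  -1.    ] F [-7.58  1.3   8.04] w 53.8
cover pts [[4.0, -13.0, 65.0], [93.0, 55.0, 142.0]]
tray white x [-127.8   -5.9]
side 65 flange slope deg -11.0 z@67 55.8 cover est rad 1.06
top few 0
```

View pics/side4.png

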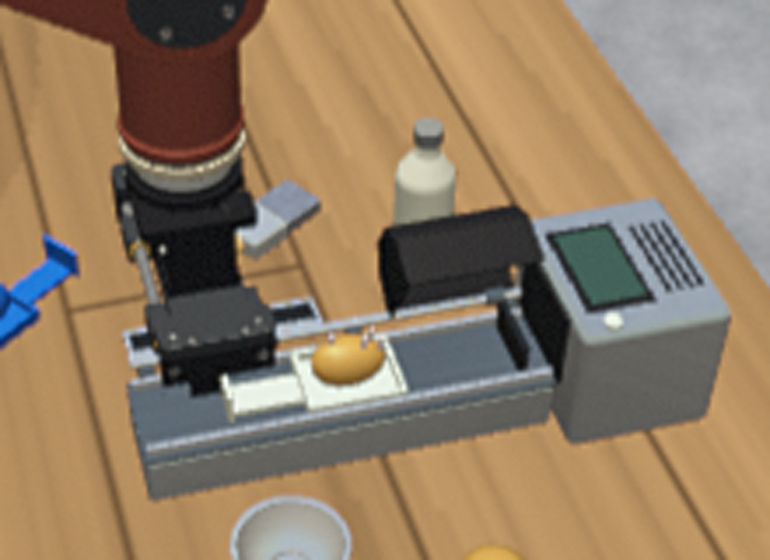

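The tray has moved about 15 mm square to the track, with its front edge at about -5 mm. The cover is up at ~1.06 rad. I'll carry on, slightly higher.

drive_tool(series=[{"travel": [4,0,0.5],"rotation": [0,0,0]},{"travel": [8,0,1],"rotation": [0,0,0]},{"travel": [12,-0.3,1],"rotation": [0,0,0]},{"travel": [16,-0.4,1],"rotation": [0,0,0]},{"travel": [20,-0.5,1],"rotation": [0,0,0]},{"travel": [24,-0.6,1],"rotation": [0,0,0]},{"travel": [28,-0.7,1],"rotation": [0,0,0]},{"travel": [32,-0.8,1],"rotation": [0,0,0]}])

```text
t: 5.4
position: [0.5234, 0.0478, 0.0735]
tcp_rot: [0.01, 1.0, 0.0, -0.002]
force: [-5.7, 0.6, 5.7]
gripper_width: 0.0535
```

```bash
python3 - <<'E'
from h import *
look('side5');flange(-75)
E
```

```text
t 5.4 tun [[-108.    37.9   73.5]] yawY 88.9 zaxis [-3.6e-03  9.0e-04 -1.0e+00] F [-5.68  0.62  5.73] w 53.5
cover pts [[3.0, -11.0, 66.0], [93.0, 52.0, 143.0]]
tray white x [-90.9  26.4]
side few 0
top few 0
```

drive_tool(series=[{"travel": [4,0,0],"rotation": [0,0,0]},{"travel": [8,-0.2,0],"rotation": [0,0,0]},{"travel": [12,-0.3,0],"rotation": [0,0,0]},{"travel": [16,-0.4,0],"rotation": [0,0,0]},{"travel": [20,-0.5,0],"rotation": [0,0,0]},{"travel": [24,-0.6,0],"rotation": [0,0,0]},{"travel": [28,-0.7,0],"rotation": [0,0,0]},{"travel": [32,-0.8,0],"rotation": [0,0,0]}])

```text
t: 6.35
position: [0.5553, 0.0471, 0.0737]
tcp_rot: [0.01, 1.0, 0.0, -0.002]
force: [-6.7, 1.8, 6.8]
gripper_width: 0.0539
```

drive_tool(series=[{"travel": [2,0,0],"rotation": [0,0,0]},{"travel": [4,0,0],"rotation": [0,0,0]},{"travel": [6,0,0],"rotation": [0,0,0]},{"travel": [8,-0.2,0],"rotation": [0,0,0]},{"travel": [10,-0.2,0],"rotation": [0,0,0]},{"travel": [12,-0.3,0],"rotation": [0,0,0]}])

```text
t: 6.95
position: [0.5673, 0.0469, 0.0737]
tcp_rot: [0.01, 1.0, 0.0, -0.002]
force: [-7.0, 1.6, 6.8]
gripper_width: 0.0538
```

```bash
python3 - <<'E'
from h import *
look('side6')
E
```

```text
t 6.95 tun [[-64.1  37.9  73.7]] yawY 88.89 zaxis [-3.8e-03  9.0e-04 -1.0e+00] F [-7.04  1.64  6.85] w 53.8
cover pts [[4.0, -12.0, 66.0], [92.0, 52.0, 142.0]]
tray white x [-35.2  71.2]
```

View pics/side6.png

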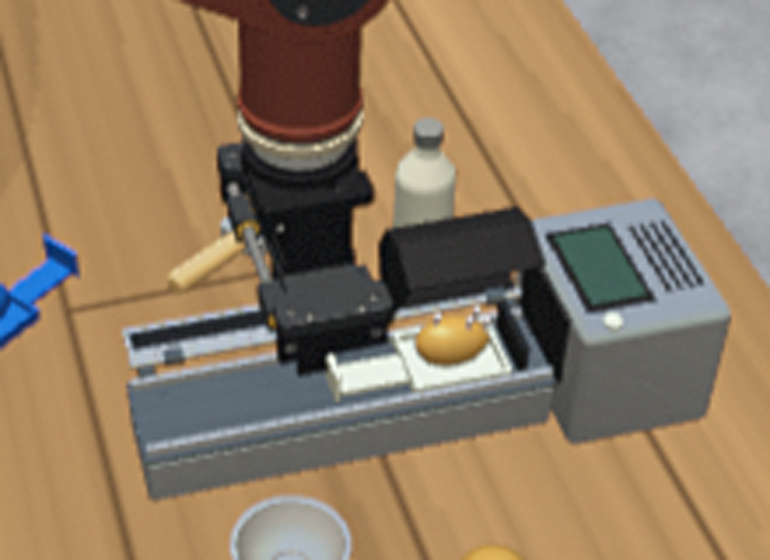

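The tray is under the raised cover, a few millimetres short of the stop at crop (512,335). I'll push slowly until the force rises.

drive_tool(series=[{"travel": [1,0,0],"rotation": [0,0,0]},{"travel": [2,0,0],"rotation": [0,0,0]},{"travel": [3,0,0],"rotation": [0,0,0]},{"travel": [4,0,0],"rotation": [0,0,0]},{"travel": [5,0,0],"rotation": [0,0,0]}])

```text
t: 7.5
position: [0.5721, 0.0468, 0.0737]
tcp_rot: [0.01, 1.0, 0.0, -0.002]
force: [-7.6, 1.2, 7.2]
gripper_width: 0.0539
```

drive_tool(series=[{"travel": [1,0,0],"rotation": [0,0,0]},{"travel": [2,0,0],"rotation": [0,0,0]}])

```text
t: 7.7
position: [0.5742, 0.0469, 0.0737]
tcp_rot: [0.01, 1.0, 0.0, -0.002]
force: [-7.1, 1.0, 6.1]
gripper_width: 0.0544
```

```bash
python3 - <<'E'
from h import *
look('side7')
E
```

```text
t 7.7 tun [[-57.3  38.1  73.7]] yawY 88.9 zaxis [-4.1e-03  7.0e-04 -1.0e+00] F [-7.11  0.99  6.14] w 54.4
cover pts [[4.0, -10.0, 65.0], [93.0, 52.0, 143.0]]
tray white x [-8.2 78.4]
```

drive_tool(series=[{"travel": [0.7,0,0],"rotation": [0,0,0]},{"travel": [1.5,0,0],"rotation": [0,0,0]}])

```text
t: 7.95
position: [0.5751, 0.0468, 0.0736]
tcp_rot: [0.01, 1.0, 0.0, -0.003]
force: [-10.2, 0.9, 10.2]
gripper_width: 0.0537
```

drive_tool(series=[{"travel": [0.7,0,0],"rotation": [0,0,0]},{"travel": [1.5,0,0],"rotation": [0,0,0]}])

```text
t: 8.15
position: [0.5753, 0.0468, 0.0735]
tcp_rot: [0.01, 1.0, 0.0, -0.004]
force: [-16.2, 0.3, 14.6]
gripper_width: 0.054
```

Force climbed from 7 to 16 N with only 0.2 mm of travel, so the tray is against the stop. I'll back off along the track, then lift slowly.

drive_tool(series=[{"travel": [-3,0,0],"rotation": [0,0,0]},{"travel": [-6,0,0],"rotation": [0,0,0]},{"travel": [-9,0,0],"rotation": [0,0,0]},{"travel": [-13,0,0],"rotation": [0,0,0]},{"travel": [-17,0,0],"rotation": [0,0,0]},{"travel": [-17,0,0],"rotation": [0,0,0]}])

```text
t: 8.75
position: [0.5648, 0.0465, 0.0762]
tcp_rot: [0.01, 1.0, 0.0, 0.004]
force: [4.0, -0.2, 6.8]
gripper_width: 0.0542
```

```bash
python3 - <<'E'
from h import *
look('side8')
E
```

```text
t 8.75 tun [[-66.6  37.5  76.2]] yawY 88.85 zaxis [ 7.2e-03  5.0e-04 -1.0e+00] F [ 4.05 -0.16  6.82] w 54.2
cover pts [[4.0, -13.0, 68.0], [93.0, 44.0, 140.0]]
tray white x [-39.1  79.1]
```

View pics/side8.png

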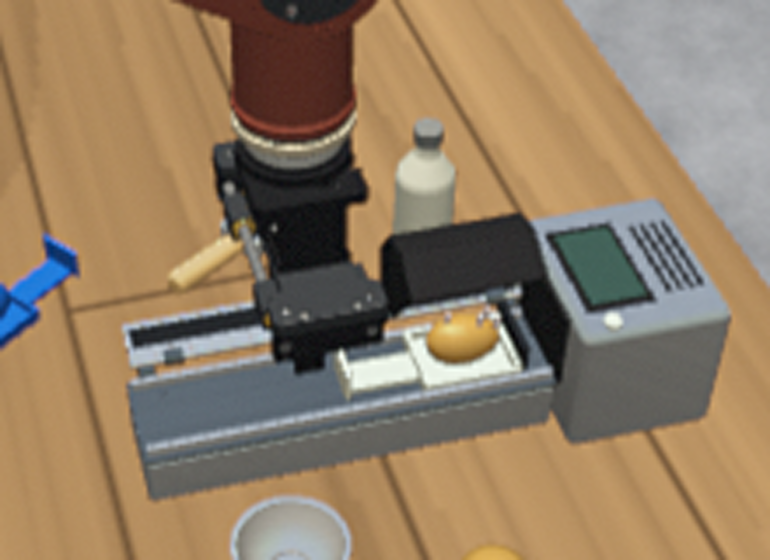

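The tray is home: its white front edge measures x ≈ 79 mm, against the stop at crop (520,345). The finger is clear behind the end plate. Next I lift slowly so the cover closes.

drive_tool(series=[{"travel": [0,0,3],"rotation": [0,0,0]},{"travel": [0,0,7],"rotation": [0,0,0]},{"travel": [0,0,11],"rotation": [0,0,0]},{"travel": [0,0,15],"rotation": [0,0,0]},{"travel": [0,0,19],"rotation": [0,0,0]},{"travel": [0,0,23],"rotation": [0,0,0]},{"travel": [0,0,27],"rotation": [0,0,0]},{"travel": [0,0,31],"rotation": [0,0,0]}])

```text
t: 9.6
position: [0.5613, 0.044, 0.1041]
tcp_rot: [0.011, 1.0, -0.001, -0.001]
force: [-0.3, -2.8, -0.3]
gripper_width: 0.0534
```

drive_tool(series=[{"travel": [0,0,5],"rotation": [0,0,0]},{"travel": [0,0,15],"rotation": [0,0,0]},{"travel": [0,0,35],"rotation": [0,0,0]},{"travel": [0,0,65],"rotation": [0,0,0]},{"travel": [-20,0,100],"rotation": [0,0,0]},{"travel": [-50,0,130],"rotation": [0,0,0]},{"travel": [-80,0,130],"rotation": [0,0,0]},{"travel": [-80,0,130],"rotation": [0,0,0]}])

```text
t: 10.4
position: [0.48, 0.0455, 0.236]
tcp_rot: [0.011, 1.0, 0.0, 0.001]
force: [0.6, 0.7, -0.3]
gripper_width: 0.0539
```

drive_tool(series=[{"travel": [0,0,0],"rotation": [0,0,0]},{"travel": [0,0,0],"rotation": [0,0,0]},{"travel": [0,0,0],"rotation": [0,0,0]},{"travel": [0,0,0],"rotation": [0,0,0]},{"travel": [0,0,0],"rotation": [0,0,0]},{"travel": [0,0,0],"rotation": [0,0,0]},{"travel": [0,0,0],"rotation": [0,0,0]},{"travel": [0,0,0],"rotation": [0,0,0]}])

```text
t: 11.2
position: [0.4821, 0.0447, 0.2345]
tcp_rot: [0.011, 1.0, 0.0, -0.0]
force: [0.5, -0.1, 0.2]
gripper_width: 0.0537
```

```bash
python3 - <<'E'
from h import *
look('side9');flange(-100)
s=load('side');P=tun(cloud(s))
q=P[(P[:,0]>-60)&(P[:,0]<-20)&(abs(P[:,1])<16)&(P[:,2]>62)&(P[:,2]<76)];print('end plate',q.min(0).round(1),q.max(0).round(1),len(q))
E
```

```text
t 11.2 tun [[-149.2   33.9  234.5]] yawY 88.75 zaxis [-2.e-04  0.e+00 -1.e+00] F [ 0.5  -0.09  0.16] w 53.7
cover pts [[4.0, -41.0, 66.0], [93.0, 17.0, 109.0]]
tray white x [-28.6   0.1]
side 213 flange slope deg 47.3 z@67 91.3 cover est rad 0.05
top few 0
end plate [-47.3 -14.   62.5] [-43.3  13.5  73.1] 20
```

View pics/side9.png

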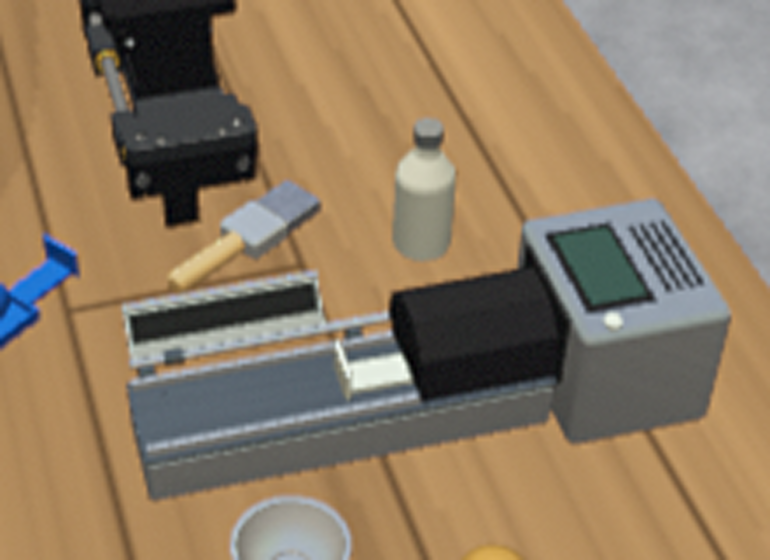

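The cover looks as it did at the start, with the arch at crop (475,330). The end plate is at x = -47 and the bystanders look unmoved. I'll give the damped spring a little more time, recheck, and hand in.

drive_tool(series=[{"travel": [0,0,0],"rotation": [0,0,0]},{"travel": [0,0,0],"rotation": [0,0,0]},{"travel": [0,0,0],"rotation": [0,0,0]},{"travel": [0,0,0],"rotation": [0,0,0]},{"travel": [0,0,0],"rotation": [0,0,0]},{"travel": [0,0,0],"rotation": [0,0,0]},{"travel": [0,0,0],"rotation": [0,0,0]},{"travel": [0,0,0],"rotation": [0,0,0]}])

```text
t: 12.15
position: [0.4821, 0.0447, 0.2345]
tcp_rot: [0.011, 1.0, -0.0, -0.0]
force: [0.3, 0.3, 0.1]
gripper_width: 0.0539
```

```bash
python3 - <<'E'
from h import *
a=load('side'); flange(-100); b=load('side')
pa,pb=tun(cloud(a)),tun(cloud(b)); k=(pb[:,0]>-180)&(pb[:,0]<95)&(abs(pb[:,1])<80)&(pb[:,2]>64)&(pb[:,2]<115)
print('median change of height mm since last picture',np.nanmedian(pb[k,2]-pa[k,2]).round(2)); stat()
print(r.close_job())
E
```

```text
side 214 flange slope deg 46.5 z@67 90.6 cover est rad 0.06
top few 0
median change of height mm since last picture 0.02
t 12.25 tun [[-149.2   33.9  234.5]] yawY 88.75 zaxis [-0. -0. -1.] F [-0.03 -0.33  0.45] w 53.7
the job is handed in; nothing more can be done
None
```

The job is handed in at t ≈ 12.3 s. The tray is home under the closed cover and the hand is clear. No verdict was reported.

I pressed the flange with the left finger, which held the cover at about 1.0 rad. The right finger pushed the tray by its end plate until the force rose from 7 to 16 N with almost no travel, so it was against the stop. I then backed off, lifted slowly and let the cover close.

**Last checks**
- **Tray:** the end plate measured x = -47 mm, which is its home position. Before closing, the front edge measured about 79 mm against the stop at 78 mm.
- **Cover:** it looks the same as at the start, with its outline within 1 mm, and it had stopped moving.
- **Hand:** about 220 mm above the bench with near-zero force on the tool.
- **Bystanders:** the spray and brush look unmoved in the last picture. The dish and half potato were only partly in that crop, and I did not measure any of the four.

**One disagreement:** the flange slope fit gave 46.5–47.3° against the nominal 50°, which reads as 0.05–0.06 rad for the cover, right at the 0.05 limit. I took this as fit noise because the cover outline matched the start, but I did not run the same fit on the starting picture.

My first two press commands were refused for a missing key. Nothing moved.

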